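# Hand over a rack of blood samples for the courier

## Robot

A 6-joint arm with a two-finger parallel gripper is mounted at the origin on the work surface. World frame = base frame: x ahead of the robot, y to its left, z up, the work surface at z = 0. Lengths are in m, angles in rad, forces in N, time in s.
With the tool pointing down it reaches from about 0.4 to 0.825 m from the base axis. Payload 7 kg.
Tool frame: the origin (TCP) lies midway between the tips of the shut fingers; the grasp point (between the pads) lies 19 mm behind it (manip.hold_point_z is the distance from the TCP to the grasp point, in m); z points along the fingers, y is the line along which they close (so a half turn about z gives the same grasp; the last joint's range is limited). The gripper opens to 85 mm and grips with 20 to 120 N. Pads are 22 mm wide; open, the fingers measure 114 mm over their backs; the gripper's body (76 mm by 85 mm) begins 54 mm behind the grasp point. The pads swing forward as they close: fully open they stand 13 mm farther back than shut.
Start: joints at [1.626, 0.359, 0.012, 0, -1.224, -0.288], TCP at [0.156, 0.657, 0.231] pointing down, gripper open.
Joint ranges: [-3.07, 3.07], [-1.43, 2.12], [-1.02, 1.25], [-3.03, 1.67], [-3.05, -0], [-3.03, 3.03]. Speed limits (rad/s): [2.39, 2.39, 3.01, 3.14, 3.14, 3.14].

## Interface

Orientations are given as a unit quaternion [x, y, z, w].
In Python, from rig import manip gives the robot as it stands.
- The arm moves only by the shell command python3 -m handwheel 'ROWS' [FORCE]. ROWS is a JSON object of lists of equal length, an entry for each row: "offset": the shift along the world's x, y, z in units of 30 mm (1.0 is 30 mm), a list of three; "yaw": the turn about the world's z in units of 10 degrees (1.0 is 10 degrees); "gripper": the finger opening in mm, from 0 to 85.4. A call has 1 to 5 rows; each row shifts and turns the commanded pose from where the row before left it; what a row does not reach is not made up. A row lasts 1/8 s, in which the tool goes at most 62.5 mm and 10.7 degrees, less where a joint would pass 70% of its speed; a pose out of reach is approached as far as the arm can. A call is refused whole if a number of a shift passes 1 or a number of a turn 1, either way. A call with a gripper value outside its range is refused whole. The fingers move at their own pace and stop on an object; FORCE is the grip in N (left out, the last holds). Time passes only in rows, so rows that do not move let the fingers close. It gives the time, the measured TCP pose, the force, the opening and the grip force at its end, in the units of the state.
- manip.sense(): the state, without advancing time (a new reading comes with each control period).
- manip.read_camera(name): name is "side" or "top"; returns a dict with "image" (420x560x3 uint8, red, green, blue), "fx", "fy", "cx", "cy" (pixels), "R" (3x3) and "t" (3): a world point X has camera coordinates R X + t. Camera axes: x right, y down, z forward; pixel columns grow to the right and rows downward; lengths in m; the calibration is good to about 2 mm. A picture is of the moment at which its call begins. There is no depth.
- manip.job_done(): hands the job in; it is judged then, once.
Trained networks look in a picture, given as the dict that the camera call returned (one of the last four; its "shot" number tells which), for a name from the list of things; names that differ only in an ending like _2 or _b are one class to them, and where a whole thing is asked for, a point or a joint stands for the part that bears it (a point fixed in the world has none). Each returns a list of dicts, best first, with "confidence" (0 to 1); they miss things now and then, are a little off and sometimes report something else, mostly with a low value. They report only what shows in the picture. A call takes as long as a camera call. They do not tell look-alikes from the thing itself.
- manip.trace(name, picture): "region" (420x560 bool, what is visible of it) and "extent" ([centre column, centre row, width, height] in pixels, round what is visible of it).
The state is a dict: "clock": time; "qpos": joint angles; "joint_vel": joint speeds; "tau": joint torques, N m; "position": TCP position; "orientation": TCP orientation; "contact_force": force on the tool from outside, world axes, zero at the start; "ft_torque": the same for the moment, N m; "opening": finger opening in m; "grasp_force": force on a finger pad.
Only numpy, scipy, OpenCV 4.12 (cv2) and the standard library are available. Lean on these libraries where they do the work, as an engineer would, in place of code of your own. Each camera call takes 0.05 s, during which the arm holds its last target. There are 200 camera calls.

## Task

Hand the filled rack of sample tubes over for collection: keeping it upright, set it down gently on the scale's round pan, centred so that no corner overhangs the pan's edge, and let go. Once it stands there, turn the swivelling pick-up sign half a turn, so that its tick faces away from the robot, to the courier's side, square with the sign's base. Leave the empty rack, pump bottle, carton and scanner where they are.

Things in the scene. Friction and masses are not known exactly. Their poses are not given: they have to be found in the camera images.
- rack_mid (a point): Filled tube rack, loose, about 0.2 kg: a grey plastic block 126 mm long (its x), 48 mm wide (its y), 60 mm high, with two rows of six purple-capped blood tubes that stay in it. This point is the block's centre, 30 mm above its underside; the caps' tops are 82 mm above the underside. Pinch it across its 48 mm width
- empty_rack_mid (a point): Bystander, loose: the same grey rack, 126 x 48 x 60 mm, with no tubes in its holes; point at its centre, 30 mm above its underside. It and the filled rack stand one nearer and one farther from the robot, either way round
- pan_top (a point): Centre of the top face of the bench scale's round steel pan: 160 mm in diameter, 5 mm thick, flat, without rim, its top 68 mm above the table. The white housing below is 184 mm wide (y) and runs from 154 mm in front of this point (its -x, where display and keys are) to 90 mm behind it, and its top is 16 mm below the pan's top. It stands firm and the pan does not move
- sign_stand: Base of the pick-up sign: dark steel slab 80 x 120 x 14 mm (x, y, z) which stands firm, with a short central post. Origin at the centre of its underside, on the swivel axis; x points square out of the base to the courier's side, away from the robot; y runs along the base's 120 mm side
- sign_panel (a joint): Swivel of the sign's panel about the vertical axis through the stand's origin, rad, growing anticlockwise from above; no stops either way; drags lightly (about 0.03 N m) and stays where left. At 0 the panel is square with the base, its bar face (one thick horizontal bar) to the courier and its tick face (a large tick) to the robot; at pi or -pi the tick faces the courier
- sign_top (a point): Middle of the sign panel's top edge, on the swivel axis, 187 mm above the table. The upright panel is white with an aluminium edge, 150 mm wide, 120 mm high, 10 mm thick, its lower edge 67 mm above the table; it can be pinched here across its thickness. x is square to the panel, out of the bar face; y runs along the panel
- sign_edge (a point): Middle of one upright edge of the sign panel, 75 mm from the swivel axis. At joint value 0 it lies on the stand's +y side, after half a turn on the -y side
- pump_bottle_mid (a point): Bystander, loose: white pump bottle, 69 mm in diameter, 183 mm high; point on its axis 70 mm up
- gauze_carton_mid (a point): Bystander, loose: carton 90 x 120 x 75 mm; point at its centre
- scanner_mid (a point): Bystander, loose: hand-held barcode scanner lying on its side, 155 mm long, 34 mm high; point 17 mm up
Things that resemble listed ones, but are neither listed nor needed, are in the scene too. Leave any pink or yellow look-alike of the sign_stand alone.

How it is judged:
By the outcome, as a careful person would: the job done as asked, in the order asked, and still so for the second after the job is handed in, with the robot touching nothing.
It also fails if it takes over 67 s, if anything falls off the work surface, if the arm or the gripper's body presses on something with over 40 N, if the wrist force passes 120 N, or if a joint passes its speed limit or range.

## Working session

There is one attempt and no reset: what is moved stays moved. The work goes in short steps, Python scripts to look and compute and a shell command to move; the robot and the scene stay as the last step left them, time stands still between calls to the robot, and variables do not carry over. Pictures are saved under pics/ and viewed, at most 10 in all, crops included, and the job is handed in when it is done.

```bash
ls; mkdir -p pics; cat > h.py <<'E'
import numpy as np,cv2
from rig import manip
def shot(n):
    return manip.read_camera(n)
def save(p,f): cv2.imwrite('pics/'+f,cv2.cvtColor(p['image'],cv2.COLOR_RGB2BGR))
def back(p,uv,z):
    R=np.array(p['R']);t=np.array(p['t']);c=-R.T@t
    d=R.T@np.array([(uv[0]-p['cx'])/p['fx'],(uv[1]-p['cy'])/p['fy'],1])
    return c+d*(z-c[2])/d[2]
def proj(p,X):
    q=np.array(p['R'])@np.array(X)+np.array(p['t']);return np.array([p['fx']*q[0]/q[2]+p['cx'],p['fy']*q[1]/q[2]+p['cy']])
E
python3 - <<'E'
from h import *
for n in ['top','side']:
    p=shot(n);save(p,n+'0.png');R=np.array(p['R']);print(n,-R.T@np.array(p['t']),R[2],p['fx'])
    for k in ['rack_mid','empty_rack_mid','pan_top','sign_stand','sign_panel','pump_bottle_mid','gauze_carton_mid','scanner_mid']:
        for r in manip.trace(k,p)[:3]:
            print(k,round(r['confidence'],2),np.round(r['extent']),r['region'].sum())
s=manip.sense();print(s)
E
```

```text
pics
top [ 0.40235901 -0.01162335  1.58107255] [ 0.1297361   0.02073393 -0.99133175] 434.86412693243483
rack_mid 0.8 [284. 240.  23.  36.] 529
empty_rack_mid 0.57 [284. 183.  24.  38.] 519
pan_top 0.86 [358. 222.  67.  78.] 3639
pan_top 0.37 [438. 223.  46.  29.] 1098
sign_stand 0.92 [201. 203.  48.  25.] 804
sign_stand 0.79 [220. 153.  54.  39.] 845
sign_stand 0.6 [202. 252.  49.  24.] 811
sign_panel 0.73 [440. 224.  44.  30.] 1092
sign_panel 0.52 [200. 199.  50.  20.] 234
sign_panel 0.47 [203. 252.  53.   6.] 163
pump_bottle_mid 0.86 [123. 230.  39.  26.] 579
gauze_carton_mid 0.86 [439. 224.  49.  27.] 1158
scanner_mid 0.7 [278. 146.  31.  38.] 541
side [-0.08862669 -0.4912986   1.22479598] [ 0.49528439  0.34833644 -0.7958361 ] 408.57728083702546
rack_mid 0.86 [250. 251.  37.  37.] 866
empty_rack_mid 0.68 [284. 217.  22.  34.] 543
pan_top 0.66 [328. 285.  69.  82.] 4159
sign_stand 0.72 [181. 220.  51.  51.] 1334
sign_stand 0.69 [214. 186.  32.  63.] 898
sign_stand 0.62 [255. 161.  32.  61.] 1044
sign_panel 0.92 [212. 178.  26.  47.] 512
sign_panel 0.73 [177. 214.  42.  39.] 841
sig
[... 199 characters left out ...]
array([ 1.62607369e+00,  3.58552592e-01,  1.18994014e-02, -1.10356743e-06,
       -1.22408984e+00, -2.88121033e-01]), 'joint_vel': array([-7.47880312e-04,  1.44375201e-03,  1.44042338e-04, -1.38441723e-03,
       -2.42424732e-04, -9.62438630e-05]), 'tau': array([-1.19998524e-03, -5.82950699e+01,  2.93660206e+01,  6.94183365e+00,
       -6.22213938e-04, -1.09581933e-05]), 'position': array([0.15575181, 0.65676393, 0.23133246]), 'orientation': array([ 9.93230608e-01, -1.16159199e-01, -5.06440656e-06, -2.61680115e-05]), 'contact_force': array([ 0.49775994, -0.36517049, -0.10981587]), 'ft_torque': array([-0.01258916,  0.00186857, -0.00884586]), 'grasp_force': 0.0, 'opening': 0.08547901154047506}
```

```bash
python3 - <<'E'
import cv2
a=cv2.imread('pics/top0.png')[120:310,90:480];cv2.imwrite('pics/t1.png',cv2.resize(a,None,fx=2,fy=2,interpolation=cv2.INTER_CUBIC))
a=cv2.imread('pics/side0.png')[120:380,100:450];cv2.imwrite('pics/s1.png',cv2.resize(a,None,fx=2.25,fy=2.25,interpolation=cv2.INTER_CUBIC))
E
```

```text
(no output)
```

View pics/t1.png

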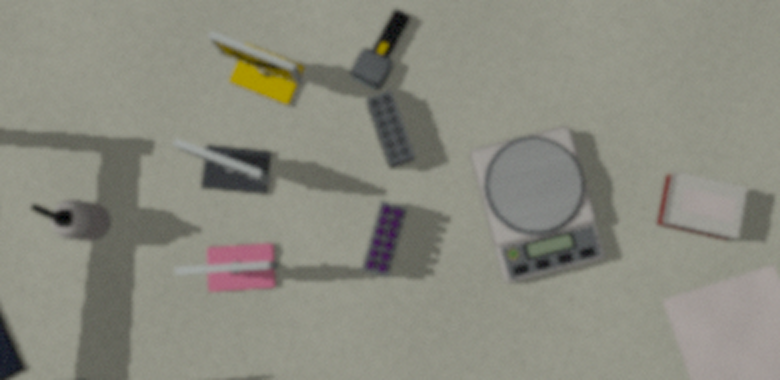

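View pics/s1.png

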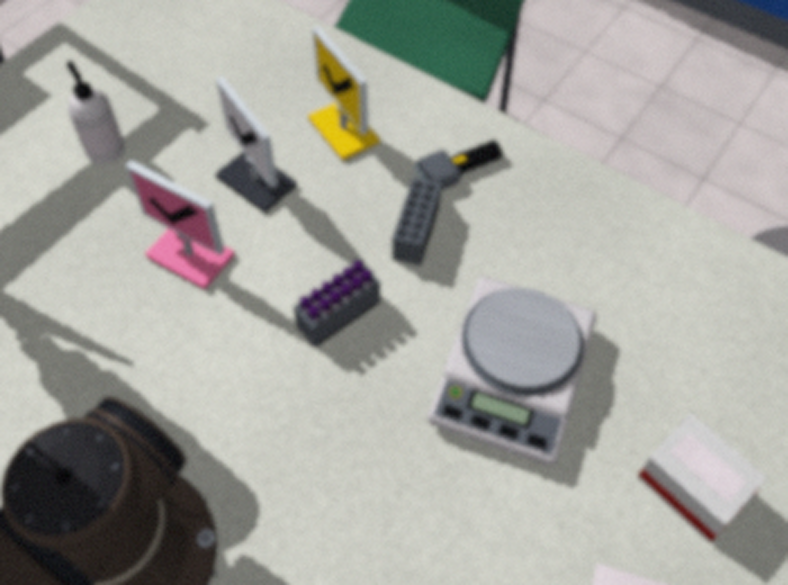

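Top: filled (purple) rack near at full px (282,239), empty one at (285,185), pan centre (357,212), dark sign base (208,205) between yellow and pink look-alikes; the panel's top edge runs (178,191)-(221,208). The side view agrees: tick faces robot.

```bash
cat > m.py <<'E'
from h import *
def rect(p,mask,z):
    v,u=np.nonzero(mask)
    X=np.array([back(p,(a,b),z)[:2] for a,b in zip(u,v)])
    (c,s,a)=cv2.minAreaRect((X*1000).astype(np.float32))
    if s[0]<s[1]: s=s[::-1];a+=90
    m=X.mean(0);w,V=np.linalg.eigh(np.cov(X.T));d=V[:,1]
    return np.round(c,0),np.round(s,0),'ang(long) %.1f'%(a%180),'pca',np.round(m*1000,0),'%.1f'%(np.degrees(np.arctan2(d[1],d[0]))%180)
def win(p,x0,x1,y0,y1):
    m=np.zeros((420,560),bool);m[y0:y1,x0:x1]=1;return m
def purple(p):
    i=p['image'].astype(int);return (i[...,0]-i[...,1]>12)&(i[...,2]-i[...,1]>12)&(i.sum(2)<330)
E
python3 - <<'E'
from m import *
for n in ['top','side']:
    p=shot(n);g=p['image'].astype(int);sm=g.sum(2)/3
    if n=='top':
        print('rack',rect(p,purple(p)&win(p,260,310,210,270),.079))
        print('panel',rect(p,(sm>178)&win(p,174,226,184,214),.187), 'sumstats',np.percentile(sm[184:214,174:226],[5,50,95]))
        b=(sm<85)&win(p,185,232,188,222);print('base',rect(p,b,.014))
        e=(sm<100)&win(p,268,300,164,206);print('empty',rect(p,e,.06))
    else:
        print('rack',rect(p,purple(p)&win(p,220,280,225,280),.079))
        b=(sm<85)&win(p,190,235,180,216);print('base',rect(p,b,.014))
    r=manip.trace('pan_top',p)[0]['region']
    print('pan trace',rect(p,r,.068))
    # pan ellipse: hough on rectified plan view
    M=np.array([[proj(p,(x,y,.068)) for x,y in [(.2,.2),(.9,.2),(.9,-.5),(.2,-.5)]]],np.float32)
    H=cv2.getPerspectiveTransform(M[0],np.float32([[700,0],[700,700],[0,700],[0,0]][::1]) if 0 else np.float32([[0,0],[700,0],[700,700],[0,700]]))
    w=cv2.warpPerspective(cv2.cvtColor(p['image'],cv2.COLOR_RGB2GRAY),H,(700,700)) # px=(x-.2)*1000, py=(.2-y)*1000
    c=cv2.HoughCircles(cv2.GaussianBlur(w,(5,5),1),cv2.HOUGH_GRADIENT,1,50,param1=60,param2=15,minRadius=74,maxRadius=86)
    if c is not None: print('circ',[(round(.2+a/1000,3),round(.2-b/1000,3),r) for a,b,r in c[0][:4]])
    for k in ['sign_panel','sign_stand']:
        for r in manip.trace(k,p):
            print(k,round(r['confidence'],2),np.round(r['extent']),rect(p,r['region'],.187 if k=='sign_panel' else .014))
E
```

```text
rack (array([442.,  -3.]), array([110.,  33.]), 'ang(long) 165.0', 'pca', array([443.,  -4.]), '164.9')Traceback (most recent call last):
  File "<stdin>", line 6, in <module>
  File "m.py", line 5, in rect
    (c,s,a)=cv2.minAreaRect((X*1000).astype(np.float32))
            ~~~~~~~~~~~~~~~^^^^^^^^^^^^^^^^^^^^^^^^^^^^^
cv2.error: OpenCV(4.12.0) /io/opencv/modules/imgproc/src/convhull.cpp:143: error: (-215:Assertion failed) total >= 0 && (depth == CV_32F || depth == CV_32S) in function 'convexHull'
```

```bash
python3 - <<'E'
from m import *
for n in ['top','side']:
    p=shot(n);g=p['image'].astype(int);sm=g.sum(2)/3
    def R(nm,m,z):
        print(nm,rect(p,m,z) if m.sum()>5 else ('few',m.sum()))
    if n=='top':
        w=sm[184:214,174:226];print(np.percentile(w,[5,50,90,95,99]))
        R('panel',(sm>np.percentile(w,50)+20)&win(p,174,226,184,214),.187)
        R('base',(sm<85)&win(p,185,232,188,222),.014)
        R('empty',(sm<100)&win(p,268,300,164,206),.06)
    else:
        R('rack',purple(p)&win(p,220,280,225,280),.079)
        R('base',(sm<85)&win(p,190,235,180,216),.014)
    R('pan trace',manip.trace('pan_top',p)[0]['region'],.068)
    M=np.float32([proj(p,(x,y,.068)) for x,y in [(.2,.2),(.9,.2),(.9,-.5),(.2,-.5)]])
    H=cv2.getPerspectiveTransform(M,np.float32([[0,0],[700,0],[700,700],[0,700]]))
    w=cv2.warpPerspective(cv2.cvtColor(p['image'],cv2.COLOR_RGB2GRAY),H,(700,700))
    c=cv2.HoughCircles(cv2.GaussianBlur(w,(5,5),1),cv2.HOUGH_GRADIENT,1,50,param1=60,param2=12,minRadius=74,maxRadius=86)
    if c is not None: print('circ',[(round(.2+a/1000,3),round(.2-b/1000,3),r) for a,b,r in c[0][:4]])
    for k in ['sign_panel','sign_stand']:
        for r in manip.trace(k,p):
            print(k,round(r['confidence'],2),np.round(r['extent']),rect(p,r['region'],.187 if k=='sign_panel' else .014))
E
```

```text
[ 50.98333333 141.66666667 147.         150.33333333 157.        ]
panel ('few', np.int64(0))
base (array([563., 265.]), array([120.,  75.]), 'ang(long) 85.2', 'pca', array([559., 263.]), '95.9')
empty (array([637.,  -6.]), array([140., 110.]), 'ang(long) 0.8', 'pca', array([641., -20.]), '20.3')
pan trace (array([ 505., -264.]), array([239., 188.]), 'ang(long) 15.0', 'pca', array([ 503., -265.]), '14.4')
circ [(np.float32(0.538), np.float32(-0.258), np.float32(83.2))]
sign_panel 0.68 [200. 200.  53.  22.] (array([558., 264.]), array([165.,  20.]), 'ang(long) 67.9', 'pca', array([559., 265.]), '70.1')
sign_panel 0.58 [218. 149.  41.  28.] (array([728., 215.]), array([164.,  38.]), 'ang(long) 71.4', 'pca', array([727., 209.]), '67.2')
sign_stand 0.98 [201. 204.  47.  27.] (array([566., 300.]), array([181.,  81.]), 'ang(long) 84.1', 'pca', array([567., 281.]), '73.9')
sign_stand 0.73 [201. 252.  53.  24.] (array([384., 280.]), array([184.,  79.]), 'ang(long) 94.8', 'pca', array([386., 261.]), '95.2')
sign_stand 0.7 [218. 154.  51.  39.] (array([752., 250.]), array([192.,  81.]), 'ang(l
[... 734 characters left out ...]
[699., 185.]), '58.1')
sign_panel 0.59 [211. 176.  26.  46.] (array([532., 236.]), array([237.,  49.]), 'ang(long) 67.1', 'pca', array([530., 230.]), '62.3')
sign_panel 0.44 [327. 284.  70.  86.] (array([ 433., -300.]), array([227., 162.]), 'ang(long) 15.4', 'pca', array([ 426., -303.]), '15.9')
sign_stand 0.86 [182. 221.  51.  56.] (array([420., 318.]), array([294., 127.]), 'ang(long) 60.6', 'pca', array([412., 297.]), '68.9')
sign_stand 0.6 [254. 161.  30.  57.] (array([805., 283.]), array([323., 106.]), 'ang(long) 43.7', 'pca', array([790., 263.]), '47.4')
sign_stand 0.59 [212. 185.  37.  62.] (array([602., 344.]), array([316., 117.]), 'ang(long) 61.7', 'pca', array([596., 311.]), '55.4')
```

```bash
python3 -m handwheel '{"offset":[[0.4,-1,0.5],[0.5,-1,0.5],[0.5,-1,0],[0.5,-1,0],[0.5,-1,0]],"yaw":[0,0,0,0,0],"gripper":[85,85,85,85,85]}' 60; python3 -m handwheel '{"offset":[[0.5,-1,0],[0.5,-1,0],[0.5,-1,0],[0.5,-1,0],[0.5,-1,0]],"yaw":[0,0,0,0,0],"gripper":[85,85,85,85,85]}'
```

```text
clock: 1.98
position: [0.2281, 0.5058, 0.2615]
orientation: [0.993, -0.116, -0.0, -0.0]
contact_force: [0.2, 0.2, 0.1]
opening: 0.085
grasp_force: 0.0
clock: 2.6
position: [0.3031, 0.3558, 0.2616]
orientation: [0.993, -0.116, 0.0, -0.0]
contact_force: [-0.3, 0.5, 0.4]
opening: 0.0848
grasp_force: 0.0
```

```bash
python3 -m handwheel '{"offset":[[0.5,-1,0],[0.5,-1,0],[0.5,-1,0],[0.5,-1,0],[0.4,-1,0]],"yaw":[0,0,0,0,-0.15],"gripper":[85,85,85,85,85]}' ; python3 -m handwheel '{"offset":[[0.4,-1,0],[0.4,-1,0],[0.4,-1,0],[0.3,-1,0],[0.3,-1,0]],"yaw":[0,0,0,0,0],"gripper":[85,85,85,85,85]}';  python3 -m handwheel '{"offset":[[0.3,-1,0],[0.23,-1,-1],[0,0,-1],[0,0,0],[0,0,0]],"yaw":[0,0,0,0,0],"gripper":[85,85,85,85,85]}'
python3 - <<'E'
from m import *
a=shot('top');b=shot('side')
s=manip.sense();print(s['position'],s['orientation'])
A=a['image'][180:300,220:350];B=b['image'][190:310,190:320]
i=np.hstack([cv2.resize(x,None,fx=3,fy=3,interpolation=cv2.INTER_CUBIC) for x in (A,B)]);save({'image':i},'g1.png')
E
```

```text
clock: 3.22
position: [0.3751, 0.2058, 0.2616]
orientation: [0.992, -0.129, 0.0, -0.0]
contact_force: [-0.1, 0.1, 0.2]
opening: 0.0852
grasp_force: 0.0
clock: 3.85
position: [0.429, 0.0557, 0.2616]
orientation: [0.992, -0.129, 0.0, -0.0]
contact_force: [0.8, 0.3, -0.1]
opening: 0.0851
grasp_force: 0.0
clock: 4.47
position: [0.4453, -0.003, 0.2025]
orientation: [0.992, -0.129, 0.001, -0.0]
contact_force: [-0.9, 0.7, 0.3]
opening: 0.0851
grasp_force: 0.0
[ 0.44546499 -0.00265518  0.20273662] [ 9.91687628e-01 -1.28663408e-01  1.07463016e-03 -4.70426788e-04]
```

View pics/g1.png

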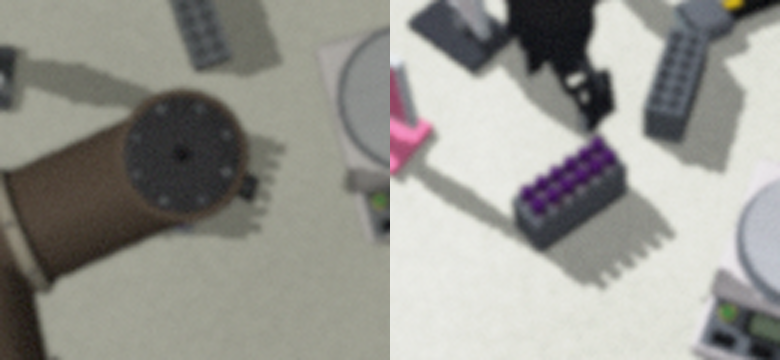

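The side view shows the gripper above the filled rack (centre about full px (252,254)), clear of the empty rack. I descend.

```bash
python3 -m handwheel '{"offset":[[-0.1,0,-1],[0,0,-1],[0,0,-1],[0,0,-1],[0,0,-1]],"yaw":[0,0,0,0,0],"gripper":[85,85,85,85,85]}' ; python3 -m handwheel '{"offset":[[0,0,-0.6],[0,0,-0.4],[0,0,0],[0,0,0],[0,0,0]],"yaw":[0,0,0,0,0],"gripper":[85,85,85,48,40]}' 50; python3 -m handwheel '{"offset":[[0,0,0],[0,0,0],[0,0,0],[0,0,0]],"yaw":[0,0,0,0],"gripper":[40,40,40,40]}'
```

```text
clock: 5.2
position: [0.4428, -0.0024, 0.0515]
orientation: [0.992, -0.129, 0.001, -0.001]
contact_force: [0.4, 0.3, -0.1]
opening: 0.0849
grasp_force: 0.0
clock: 5.82
position: [0.4422, -0.003, 0.0221]
orientation: [0.992, -0.129, 0.001, -0.0]
contact_force: [0.1, -0.2, -0.5]
opening: 0.0511
grasp_force: 0.0
clock: 6.32
position: [0.4422, -0.003, 0.0222]
orientation: [0.992, -0.129, 0.001, -0.0]
contact_force: [-0.1, 0.2, 5.0]
opening: 0.0476
grasp_force: 51.8
```

```bash
python3 -m handwheel '{"offset":[[0,0,0.3],[0,0,0.6],[0,0,1],[0,0,1],[0,0,1]],"yaw":[0,0,0,0,0],"gripper":[40,40,40,40,40]}' ; python3 -m handwheel '{"offset":[[0.1,-0.3,0.6],[0.3,-0.6,0.3],[0.3,-0.8,0],[0.3,-0.8,0],[0.3,-0.8,0]],"yaw":[0,0,0,0,0],"gripper":[40,40,40,40,40]}';python3 -m handwheel '{"offset":[[0.3,-0.8,0],[0.3,-0.8,0],[0.3,-0.8,0],[0.3,-0.8,0],[0.3,-0.8,0]],"yaw":[0,0,0,0,0],"gripper":[40,40,40,40,40]}'
```

```text
clock: 6.95
position: [0.4413, -0.0034, 0.1399]
orientation: [0.992, -0.129, 0.0, -0.0]
contact_force: [-0.2, 0.2, -1.9]
opening: 0.0472
grasp_force: 51.7
clock: 7.58
position: [0.4806, -0.103, 0.166]
orientation: [0.992, -0.129, 0.0, -0.0]
contact_force: [0.5, 0.3, -1.2]
opening: 0.0471
grasp_force: 51.7
clock: 8.2
position: [0.5255, -0.223, 0.1659]
orientation: [0.992, -0.129, 0.0, -0.0]
contact_force: [-0.1, -0.4, -2.2]
opening: 0.0475
grasp_force: 51.7
```

```bash
python3 -m handwheel '{"offset":[[0.3,-0.8,0],[0.2,-0.5,0],[0,0,0],[0,0,0]],"yaw":[0,0,0,0],"gripper":[40,40,40,40]}'
python3 - <<'E'
from m import *
a=shot('top');b=shot('side')
s=manip.sense();print(s['position'],s['orientation'],s['contact_force'])
A=a['image'][160:280,300:430];B=b['image'][190:340,250:412]
print('purple side',rect(b,purple(b)&win(b,250,412,150,340),s['position'][2]-.021+.079), proj(b,list(s['position'])))
i=np.hstack([cv2.resize(x,(390,360),interpolation=cv2.INTER_CUBIC) for x in (A,B)]);save({'image':i},'g2.png')
E
```

```text
clock: 8.7
position: [0.5402, -0.2608, 0.1653]
orientation: [0.992, -0.129, -0.0, -0.0]
contact_force: [-0.1, 1.1, -1.4]
opening: 0.0477
grasp_force: 51.8
[ 0.54040645 -0.26060135  0.16550346] [ 9.91661907e-01 -1.28866816e-01  2.93781641e-05 -7.44390087e-05] [-0.46057428 -0.11179001 -1.53261377]
purple side (array([ 534., -263.]), array([113.,  40.]), 'ang(long) 166.4', 'pca', array([ 510., -257.]), '165.3') [334.81782988 251.25501541]
```

View pics/g2.png

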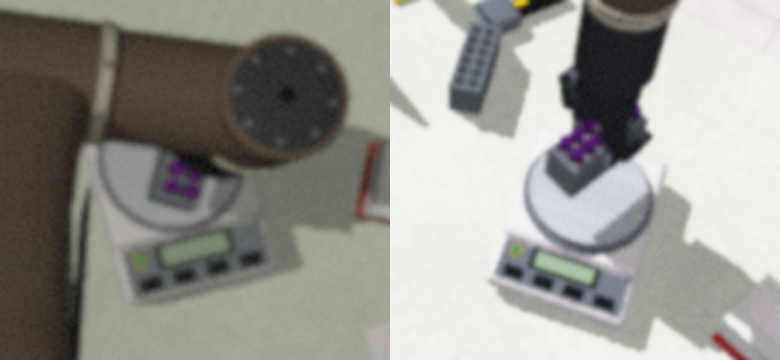

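```bash
python3 - <<'E'
from m import *
from scipy.optimize import least_squares
for n in ['top','side']:
    p=shot(n);im=cv2.cvtColor(cv2.imread(f'pics/{n}0.png'),cv2.COLOR_BGR2GRAY).astype(np.float32)
    # radial edges in world plane z=.068 about (538,-262): light housing outside -> dark rim
    best=[]
    for th in np.radians(np.arange(0,360,6)):
        rs=np.arange(.066,.1,.0005);uv=np.float32([proj(p,(.538+r*np.cos(th),-.262+r*np.sin(th),.068)) for r in rs])
        v=cv2.remap(im,uv[:,0],uv[:,1],cv2.INTER_CUBIC).ravel();g=np.gradient(cv2.GaussianBlur(v[:,None],(1,7),1).ravel())
        k=g.argmin() # disc -> dark rim edge (falling outward)
        best.append((th,rs[k]))
    b=np.array(best);X=np.c_[.538+b[:,1]*np.cos(b[:,0]),-.262+b[:,1]*np.sin(b[:,0])]
    f=lambda q:np.hypot(X[:,0]-q[0],X[:,1]-q[1])-q[2]
    r=least_squares(f,[.538,-.262,.08],loss='soft_l1',f_scale=.001);print(n,r.x,np.median(abs(r.fun)))
E
```

```text
top [ 0.53891161 -0.26391698  0.07902173] 0.0008085701070994628
side [ 0.54115454 -0.26429366  0.08185537] 0.0030197241238730313
```

Rack grasped and hanging upright, fully inside the pan's outline (pan centre fits to (0.539,-0.264)). Lowering.

```bash
python3 -m handwheel '{"offset":[[0,-0.1,-0.6],[0,0,-0.8],[0,0,-0.6],[0,0,-0.3],[0,0,-0.1]],"yaw":[0,0,0,0,0],"gripper":[40,40,40,40,40]}' ; python3 -m handwheel '{"offset":[[0,0,-0.05],[0,0,-0.03],[0,0,0]],"yaw":[0,0,0],"gripper":[40,40,40]}'
```

```text
clock: 9.52
position: [0.5406, -0.264, 0.0932]
orientation: [0.992, -0.129, -0.0, 0.0]
contact_force: [-0.6, -0.2, -1.6]
opening: 0.0475
grasp_force: 51.8
clock: 9.9
position: [0.5408, -0.2643, 0.0913]
orientation: [0.992, -0.129, 0.0, 0.0]
contact_force: [-0.3, -0.7, -2.4]
opening: 0.0477
grasp_force: 51.8
```

```bash
python3 -m handwheel '{"offset":[[0,0,-0.03],[0,0,0],[0,0,0]],"yaw":[0,0,0],"gripper":[40,40,40]}'; python3 -m handwheel '{"offset":[[0,0,-0.02],[0,0,0]],"yaw":[0,0],"gripper":[40,40]}'
```

```text
clock: 10.28
position: [0.5408, -0.2643, 0.0902]
orientation: [0.992, -0.129, 0.0, 0.0]
contact_force: [-1.2, 1.0, 0.8]
opening: 0.0474
grasp_force: 51.7
clock: 10.52
position: [0.5408, -0.2643, 0.0902]
orientation: [0.992, -0.129, 0.0, 0.0]
contact_force: [-2.3, 1.7, 6.7]
opening: 0.0478
grasp_force: 52.6
```

```bash
python3 -m handwheel '{"offset":[[0,0,0],[0,0,0],[0,0,0],[0,0,0],[0,0,0]],"yaw":[0,0,0,0,0],"gripper":[52,60,85,85,85]}' 20; python3 -m handwheel '{"offset":[[0,0,0.3],[0,0,0.7],[0,0,1],[0,0,1],[0,0,1]],"yaw":[0,0,0,0,0],"gripper":[85,85,85,85,85]}';python3 -m handwheel '{"offset":[[0,0.5,1],[0,1,0.8],[0,1,0],[0,1,0],[0,1,0]],"yaw":[0,0,0,0,0],"gripper":[85,85,85,85,85]}';python3 -m handwheel '{"offset":[[0,1,0],[0,1,0],[0,1,0],[0,1,0],[0,0,0]],"yaw":[0,0,0,0,0],"gripper":[85,85,85,85,85]}'
python3 - <<'E'
from m import *
a=shot('top');b=shot('side')
print('top',rect(a,purple(a)&win(a,300,430,160,280),.147));print('side',rect(b,purple(b)&win(b,270,400,220,340),.147))
A=a['image'][160:280,300:430];B=a['image'][150:270,150:280]
i=np.hstack([cv2.resize(x,(390,360),interpolation=cv2.INTER_CUBIC) for x in (A,B)]);save({'image':i},'g3.png')
print(manip.sense()['qpos'])
E
```

```text
clock: 11.15
position: [0.5406, -0.2642, 0.0893]
orientation: [0.992, -0.129, -0.0, -0.0]
contact_force: [-0.3, -0.2, 0.1]
opening: 0.085
grasp_force: 0.0
clock: 11.78
position: [0.5406, -0.2643, 0.2112]
orientation: [0.992, -0.129, 0.0, 0.0]
contact_force: [0.3, 0.1, -0.5]
opening: 0.085
grasp_force: 0.0
clock: 12.4
position: [0.5405, -0.1283, 0.2643]
orientation: [0.992, -0.129, 0.001, -0.0]
contact_force: [1.0, 0.3, 0.3]
opening: 0.0847
grasp_force: 0.0
clock: 13.02
position: [0.5407, -0.0077, 0.2642]
orientation: [0.992, -0.128, 0.0, -0.0]
contact_force: [0.1, 0.4, 0.2]
opening: 0.0851
grasp_force: 0.0
top (array([ 539., -263.]), array([112.,  36.]), 'ang(long) 163.5', 'pca', array([ 542., -263.]), '164.1')
side (array([ 534., -265.]), array([113.,  40.]), 'ang(long) 166.5', 'pca', array([ 532., -267.]), '164.6')
[ 3.45878405e-01  1.16375049e-01 -2.33960609e-01  1.24648061e-04
 -1.21992164e+00  9.66806646e-01]
```

View pics/g3.png

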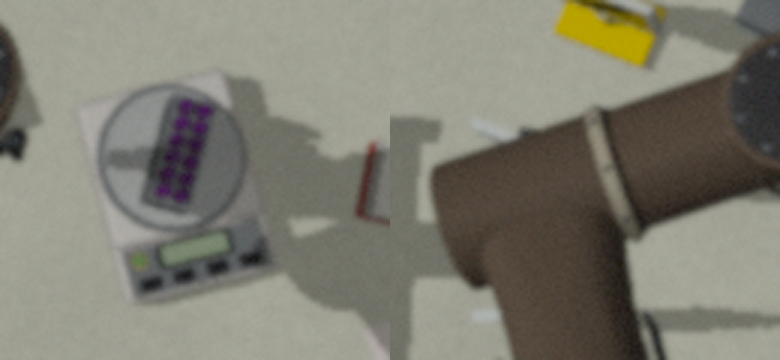

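Rack stands centred on the pan, well inside the rim. Next, the sign's base and panel pose from the first pictures, which show it unobstructed.

```bash
cat > b.py <<'E'
from m import *
from scipy.optimize import minimize
def box(lo,hi): return np.array([[x,y,z] for x in (lo[0],hi[0]) for y in (lo[1],hi[1]) for z in (lo[2],hi[2])])
BASE=box((-.04,-.06,0),(.04,.06,.014));PAN=box((-.005,-.075,.067),(.005,.075,.187))
def hull(p,B,x,y,a,sub=4):
    c,s=np.cos(a),np.sin(a);W=np.c_[x+c*B[:,0]-s*B[:,1],y+s*B[:,0]+c*B[:,1],B[:,2]]
    uv=np.float32([proj(p,w) for w in W]);return cv2.convexHull(uv)
def ras(h,o,sz,k=8):
    m=np.zeros((sz[1]*k,sz[0]*k),np.uint8);cv2.fillConvexPoly(m,np.int32(np.round((h.reshape(-1,2)-o+.5)*k)),1)
    return cv2.resize(m.astype(np.float32),sz,interpolation=cv2.INTER_AREA)
E
python3 - <<'E'
from b import *
# joint fit: mean image model with per-class intensities: bg, base, panel
W={'top':(168,178,76,50),'side':(188,146,60,76)}
P={n:shot(n) for n in W}
IM={n:cv2.cvtColor(cv2.imread(f'pics/{n}0.png'),cv2.COLOR_BGR2LAB).astype(np.float32) for n in W}
def cost(q,names,full=False):
    x,y,a,pa=q[0]/1000,q[1]/1000,np.radians(q[2]),np.radians(q[3]);E=0
    for n in names:
        u,v,w,h=W[n];I=IM[n][v:v+h,u:u+w];p=P[n]
        b=cv2.GaussianBlur(ras(hull(p,BASE,x,y,a),(u,v),(w,h)),(0,0),.8)
        k=cv2.GaussianBlur(ras(hull(p,PAN,x,y,pa),(u,v),(w,h)),(0,0),.8)
        b=b*(1-k)
        # dark (base) is well defined: cost only on darkness, panel region free
        D=np.clip((150-I[...,0])/100,0,1);sel=np.ones_like(D)
        # model: L = bg*(1-b-k)+ base*b + panel*k, robust per-pixel
        bg=np.median(I[...,0]);A=bg*(1-b-k)+55*b+ (200 if n=='top' else 180)*k
        E+=np.minimum(abs(A-I[...,0]),60).mean()
    return E
from scipy.optimize import differential_evolution as de
for names in [['top'],['side'],['top','side']]:
    r=de(cost,[(545,580),(250,280),(-15,10),(-35,-10)],args=(names,),seed=1,maxiter=40,popsize=10,tol=1e-4)
    print(names,np.round(r.x,1),round(r.fun,2))
E
```

```text
['top'] [564.6 266.6  -4.8 -21.9] 7.77
['side'] [561.6 264.8  -8.6 -17.6] 14.6
['top', 'side'] [564.  265.   -4.  -20.6] 22.7
```

```bash
python3 -m handwheel '{"offset":[[0,1,0],[0.1,1,0],[0.1,1,0],[0.1,1,0],[0.1,1,0]],"yaw":[1,1,1,1,1],"gripper":[85,85,85,85,85]}'; python3 -m handwheel '{"offset":[[0.1,1,0],[0.1,1,0],[0.1,1,0],[0.07,1,0],[0.1,0.1,0]],"yaw":[1,1,1,0.3,0],"gripper":[85,85,60,60,60]}'; python3 -m handwheel '{"offset":[[0,0,0],[0,0,0]],"yaw":[0,0],"gripper":[60,60]}'
python3 - <<'E'
from m import *
s=manip.sense();print(s['qpos'],s['position'],np.degrees(2*np.arctan2(s['orientation'][1],s['orientation'][0])))
a=shot('top');b=shot('side')
A=a['image'][150:270,150:280];B=b['image'][110:230,160:290]
i=np.hstack([cv2.resize(x,(390,360),interpolation=cv2.INTER_CUBIC) for x in (A,B)]);save({'image':i},'g4.png')
E
```

```text
clock: 13.85
position: [0.5529, 0.1408, 0.2635]
orientation: [0.953, 0.304, 0.0, 0.0]
contact_force: [1.0, -0.3, 0.7]
opening: 0.0849
grasp_force: 0.0
clock: 14.48
position: [0.5669, 0.2652, 0.263]
orientation: [0.829, 0.56, -0.0, 0.0]
contact_force: [-0.0, -0.6, -0.0]
opening: 0.06
grasp_force: 0.0
clock: 14.72
position: [0.5667, 0.263, 0.2635]
orientation: [0.829, 0.56, -0.0, 0.0]
contact_force: [-0.1, 1.0, 0.2]
opening: 0.0599
grasp_force: 0.0
[ 7.46565408e-01  2.58686662e-01 -5.62594306e-02  3.50336377e-06
 -1.25598682e+00  2.01208620e+00] [0.566739   0.26304734 0.26347632] 68.05915657229212
```

View pics/g4.png

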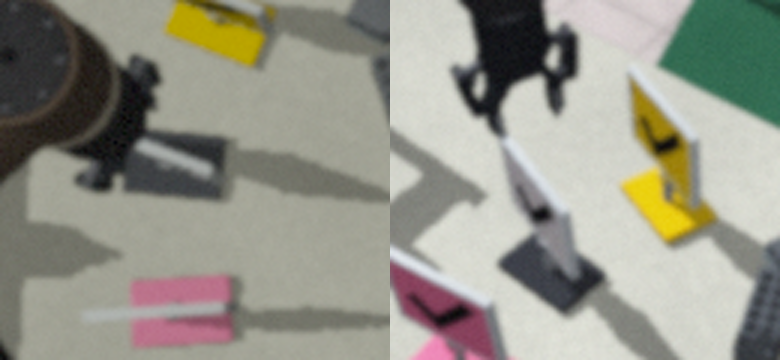

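Fingers straddle the dark sign's panel (tick toward robot). Descend and pinch.

```bash
python3 -m handwheel '{"offset":[[-0.1,0.08,-1],[0,0,-1],[0,0,-1],[0,0,-0.5],[0,0,0]],"yaw":[0.03,0,0,0,0],"gripper":[60,60,60,60,30]}' 25; python3 -m handwheel '{"offset":[[0,0,0],[0,0,0],[0,0,0],[0,0,0],[0,0,0]],"yaw":[0,0,0,0,0],"gripper":[14,5,5,5,5]}'; python3 -c "
from rig import manip;s=manip.sense();print(s['contact_force'],s['ft_torque'],s['opening'])"
```

```text
clock: 15.45
position: [0.5635, 0.2657, 0.1578]
orientation: [0.827, 0.562, -0.001, 0.0]
contact_force: [0.4, -0.4, -0.5]
opening: 0.0433
grasp_force: 0.0
clock: 16.08
position: [0.5647, 0.2664, 0.1599]
orientation: [0.827, 0.563, 0.001, 0.0]
contact_force: [1.7, -1.8, 6.0]
opening: 0.0091
grasp_force: 30.4
[ 1.6779477  -1.76874665  6.02080856] [-0.63125845 -0.58195949 -0.03129094] 0.00912919436929867
```

```bash
python3 -m handwheel '{"offset":[[0.03,0,0],[0,0,0],[0,0,0],[0,0,0],[0,0,0]],"yaw":[-0.4,-0.8,-0.8,-0.8,-0.8],"gripper":[5,5,5,5,5]}'; python3 -c "
from rig import manip;s=manip.sense();print(s['contact_force'],s['ft_torque'])"
```

```text
clock: 16.7
position: [0.5634, 0.2675, 0.1598]
orientation: [0.961, 0.278, 0.0, -0.001]
contact_force: [-10.7, 4.8, 12.0]
opening: 0.0095
grasp_force: 31.4
[-10.74490326   4.84417118  12.01628563] [1.65170162 3.81089929 0.10788037]
```

```bash
python3 -m handwheel '{"offset":[[-0.1,0.08,0.03],[0,0,0],[0,0,0],[0,0,0]],"yaw":[-0.4,-0.8,-0.8,-0.8],"gripper":[5,5,5,5]}'; python3 -c "
from rig import manip;s=manip.sense();print(s['contact_force'],s['ft_torque'])"
```

```text
clock: 17.2
position: [0.5627, 0.2689, 0.1599]
orientation: [0.999, 0.037, 0.001, -0.0]
contact_force: [5.1, -0.3, 0.3]
opening: 0.0094
grasp_force: 29.6
[ 5.13172186 -0.29084023  0.30754056] [ 0.08862256 -1.58794806  0.03148584]
```

```bash
python3 -m handwheel '{"offset":[[0.03,0,0],[0,0,0],[0,0,0],[0,0,0],[0,0,0]],"yaw":[-0.8,-0.8,-0.8,-0.8,-0.8],"gripper":[5,5,5,5,5]}'; python3 -c "
from rig import manip;s=manip.sense();print(s['contact_force'],s['ft_torque'],s['qpos'])"
```

```text
clock: 17.82
position: [0.5633, 0.2709, 0.1599]
orientation: [0.952, -0.307, 0.001, -0.002]
contact_force: [2.8, 6.5, -1.1]
opening: 0.0093
grasp_force: 29.4
[ 2.8170598   6.51524435 -1.08130511] [ 2.3474028  -0.80318912  0.06340744] [ 0.75948616  0.32807311 -0.20327698 -0.00114686 -1.03505329  0.18781282]
```

```bash
python3 -m handwheel '{"offset":[[0.03,0.06,0],[0,0,0],[0,0,0],[0,0,0],[0,0,0]],"yaw":[-0.8,-0.8,-0.8,-0.8,-0.8],"gripper":[5,5,5,5,5]}'; python3 -m handwheel '{"offset":[[0,0,0],[0,0,0],[0,0,0],[0,0,0],[0,0,0]],"yaw":[-0.8,-0.6,-0.5,0,0],"gripper":[5,5,5,5,5]}'; python3 -c "
from rig import manip;import numpy as np;s=manip.sense();print(s['contact_force'],s['ft_torque'],s['qpos'],np.degrees(2*np.arctan2(s['orientation'][1],s['orientation'][0])))"
```

```text
clock: 18.45
position: [0.565, 0.2721, 0.1599]
orientation: [0.789, -0.614, 0.0, -0.002]
contact_force: [7.7, 3.7, -2.1]
opening: 0.0093
grasp_force: 29.1
clock: 19.08
position: [0.566, 0.2722, 0.1599]
orientation: [-0.679, 0.734, -0.0, 0.003]
contact_force: [11.1, 3.5, -5.1]
opening: 0.0096
grasp_force: 28.8
[11.11450254  3.48312648 -5.14056672] [ 1.03085274 -3.79621441 -0.03759103] [ 0.75929309  0.33149517 -0.19911603  0.00121158 -1.03431083 -0.83860058] 265.49132118319875
```

```bash
python3 -m handwheel '{"offset":[[0.06,0.02,0],[0,0,0],[0,0,0],[0,0,0],[0,0,0]],"yaw":[0,0,0,0,0],"gripper":[5,5,30,60,60]}'; python3 -m handwheel '{"offset":[[0,0,0.3],[0,0,1],[0,0,1],[0,0,1],[0,-0.5,0.5]],"yaw":[0,0,0,0,0],"gripper":[60,60,60,60,60]}';python3 -m handwheel '{"offset":[[-0.5,-1,0],[-0.5,-1,0],[-0.5,-1,0],[-0.5,-1,0],[-0.5,-1,0]],"yaw":[0,0,0,0,0],"gripper":[60,60,60,60,60]}';python3 -m handwheel '{"offset":[[-0.3,-1,0],[-0.3,-1,0],[-0.3,-1,0],[0,-1,0],[0,0,0]],"yaw":[0,0,0,0,0],"gripper":[60,60,60,60,60]}'
python3 - <<'E'
from m import *
a=shot('top');b=shot('side');save(a,'top5.png');save(b,'side5.png')
A=a['image'][160:280,150:280];B=b['image'][130:250,160:290]
i=np.hstack([cv2.resize(x,(390,360),interpolation=cv2.INTER_CUBIC) for x in (A,B)]);save({'image':i},'g5.png')
E
```

```text
clock: 19.7
position: [0.5648, 0.2706, 0.159]
orientation: [-0.679, 0.735, 0.0, -0.001]
contact_force: [0.5, -0.2, -0.8]
opening: 0.0598
grasp_force: 0.0
clock: 20.32
position: [0.5657, 0.2564, 0.2756]
orientation: [-0.679, 0.734, -0.0, 0.001]
contact_force: [-0.3, 0.5, 0.2]
opening: 0.0599
grasp_force: 0.0
clock: 20.95
position: [0.4891, 0.1042, 0.2732]
orientation: [-0.678, 0.735, 0.0, -0.0]
contact_force: [-0.7, -0.3, 0.3]
opening: 0.06
grasp_force: 0.0
clock: 21.58
position: [0.4624, -0.016, 0.2733]
orientation: [-0.678, 0.735, 0.0, -0.0]
contact_force: [-0.2, 0.6, 0.2]
opening: 0.0597
grasp_force: 0.0
```

View pics/g5.png

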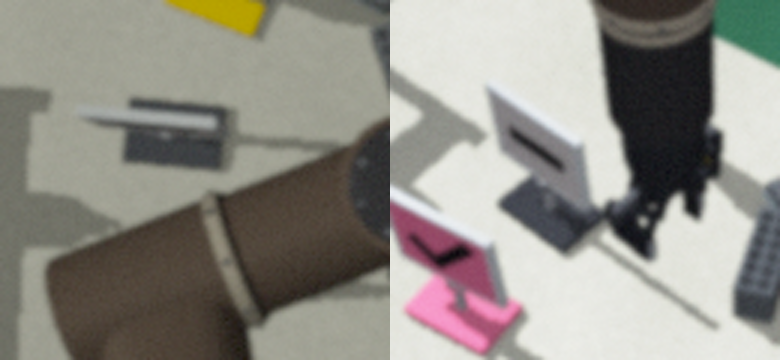

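The bar now faces the robot and the panel looks parallel to the dark base. I check the angles numerically.

```bash
python3 - <<'E'
from b import *
from scipy.optimize import differential_evolution as de
p=shot('top');u,v,w,h=170,182,66,38
I=cv2.cvtColor(cv2.imread('pics/top5.png'),cv2.COLOR_BGR2LAB)[v:v+h,u:u+w,0].astype(np.float32);bg=np.median(I)
def cost(q):
    x,y,a,pa=q[0]/1000,q[1]/1000,np.radians(q[2]),np.radians(q[3])
    g=lambda m:cv2.GaussianBlur(m,(0,0),.8)
    b=g(ras(hull(p,BASE,x,y,a),(u,v),(w,h)));k=g(ras(hull(p,PAN,x,y,pa),(u,v),(w,h)));b*=1-k
    return np.minimum(abs(bg*(1-b-k)+q[4]*b+q[5]*k-I),50).mean()
for sd in (1,2):
    r=de(cost,[(545,580),(250,285),(-15,10),(-20,10),(30,90),(160,220)],seed=sd,maxiter=60,popsize=10);print(np.round(r.x,1),r.fun)
s=(I<85);s2=np.zeros((420,560),bool);s2[v:v+h,u:u+w]=s;print('base',rect(p,s2,.014))
q=np.zeros((420,560),bool);q[v:v+h,u:u+w]=I>bg+12;print('panel',q.sum(),rect(p,q,.187) if q.sum()>10 else 0)
b=shot('side');print(rect(b,purple(b)&win(b,270,400,220,340),.147))
t=shot('top');print(rect(t,purple(t)&win(t,300,430,160,280),.147))
E
```

```text
[565.4 267.5  -4.4  -2.4  70.9 163. ] 7.773183346555819
[565.8 266.9  -4.3  -3.9  70.9 172. ] 7.7501226866555974
base (array([564., 266.]), array([114.,  70.]), 'ang(long) 85.3', 'pca', array([553., 267.]), '85.3')
panel 0 0
(array([ 534., -268.]), array([113.,  38.]), 'ang(long) 164.2', 'pca', array([ 533., -267.]), '165.3')
(array([ 539., -264.]), array([111.,  37.]), 'ang(long) 164.6', 'pca', array([ 542., -263.]), '163.8')
```

```bash
python3 -c "
from rig import manip;print(manip.job_done())"
```

```text
the job is handed in; nothing more can be done
None
```

The filled rack stands upright and centred on the pan, released. The sign was then turned half a turn so its tick faces the courier, within about 2° of square with its base. The job was handed in at about 22 s of the 67 s allowed, and I noticed no contact with the other items, though I took no final picture of them.

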